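Stand a printing screen in the leaning stand and bolt it in

ROBOT

A 6-joint arm with a two-finger parallel gripper is mounted at the origin on the work surface. World frame = base frame: x ahead of the robot, y to its left, z up, the work surface at z = 0. Lengths are in m, angles in degrees, forces in N, time in s.
With the tool pointing down it reaches from about 0.25 to 0.725 m from the base axis. Payload 9.7 kg.
Tool frame: the origin (TCP) lies midway between the tips of the shut fingers; the grasp point (between the pads) lies 19 mm behind it; z points along the fingers, y is the line along which they close (so a half turn about z gives the same grasp; the last joint's range is limited). The gripper opens to 85 mm and grips with 20 to 120 N. Pads are 22 mm wide; open, the fingers measure 114 mm over their backs; the gripper's body (76 mm by 85 mm) begins 54 mm behind the grasp point. The pads swing forward as they close: fully open they stand 13 mm farther back than shut.
Start: joints at [-73.109, 4.979, 10.078, 95.1, 0, 90], TCP at [0.16, -0.526, 0.231] pointing down, gripper open.
Joint ranges: [-179.16, 179.16], [-48.56, 103.87], [-65.8, 70.77], [-126.05, 130.52], [-82.76, 87.17], [-180, 180]. Speed limits (degrees/s): [127.2, 127.2, 147.25, 180, 180, 180].

INTERFACE

Orientations are given as [roll, pitch, yaw] about the fixed x, y, z axes, in that order (R = Rz(yaw) Ry(pitch) Rx(roll)).
In Python, from workcell import sensors, eyes, ticket gives the robot as it stands.
- The arm moves only by the tool jog_arm, never from a script. Its argument "rows" is a list of rows, each an object with "slide": the shift along the world's x, y, z in cm, a list of three; "twist": the turn about the world's z in degrees. A call has 1 to 5 rows; each row is the pose to reach, as a shift and turn from the pose commanded when the call began; what a row does not reach only later rows make up. A row lasts 1/8 s, in which the tool goes at most 62.5 mm and 10.7 degrees, less where a joint would pass 70% of its speed; a pose out of reach is approached as far as the arm can. A call with a gripper value outside its range is refused whole. "gripper" is the opening, from 0 (shut) to 1 (fully open), set as the call begins (left out, the last holds). The fingers move at their own pace and stop on an object; "squeeze" is the grip in N (left out, the last holds). Time passes only in rows, so rows that repeat a pose let the fingers close. It gives the time, the measured TCP pose, the force, the opening and the grip force at its end, in the units of the state.
- sensors.get_state(): the state, without advancing time (a new reading comes with each control period).
- eyes.get_image(name): name is "scene" or "top" or "wrist"; returns a dict with "frame" (384x512x3 uint8, blue, green, red), "range_z" (384x512 float32, m along the optical axis (not along the pixel's ray), 0 where there is no reading), "mtx" (3x3 intrinsics, pixels), "R" (3x3) and "t" (3): a world point X has camera coordinates R X + t; the wrist camera has in their place "tool_from_camera" (4x4, takes a point from camera to tool coordinates, whose origin is the TCP and whose axes are the flange's). Camera axes: x right, y down, z forward; pixel columns grow to the right and rows downward; lengths in m; the calibration is good to about 2 mm. The wrist camera is an equidistant fisheye: a pixel r from the principal point sees the ray r / f radians off the axis. A picture is of the moment at which its call begins: read the wrist's pose just before it.
- ticket.finish_job(): hands the job in; it is judged then, once.
The state is a dict: "t": time; "joint_positions": joint angles; "joint_velocities": joint speeds; "joint_efforts": joint torques, N m; "tcp_pos": TCP position; "orientation": TCP orientation; "wrist_force": force on the tool from outside, world axes, zero at the start; "moment": the same for the moment, N m; "width": opening from 0.0 (shut) to 1.0 (fully open); "finger_force": force on a finger pad.
Only numpy, scipy, OpenCV 4.12 (cv2) and the standard library are available. Lean on these libraries where they do the work, as an engineer would, in place of code of your own. Each camera call takes 0.05 s, during which the arm holds its last target. There are 200 camera calls.

TASK

Take the tallest printing screen out of the slotted rack and stand it on the rubber strip of the leaning stand, centred and square, leaning back against the backrest, and let go of it. Then lift the stand's sliding bolt over its bump and slide it across in front of the screen's foot, over the second bump until it has dropped down fully home. Do not disturb the other boards in the rack or the ink pots.

Things in the scene. Friction and masses are not known exactly. Their poses are not given: they have to be found in the camera images.
- screen: Tallest of the three boards in the rack: wooden frame with white mesh, solid to touch, 14 mm thick (its x), 120 wide (y), 180 tall (z), about 0.2 kg. Origin: centre of its underside. Starts upright in any of the three slots, its foot 10 mm above the table, lowest 40 mm inside the slot. Either face may point forward. Pinch it across its thickness from above, near the top.
- screen_top (a point): Centre of the screen's top edge, 180 mm above its origin.
- low_screen: Bystander in the rack: similar frame, 14 x 120 wide x 125 mm tall. Origin: centre of its underside. To be left in its slot.
- board: Bystander in the rack: plain plywood board, 14 x 100 wide x 110 mm tall. Origin: centre of its underside. To be left in its slot.
- rack: Fixed timber rack 200 (x) x 130 (y) x 50 mm high; three slots 18 mm wide across its x at x = -60, 0, +60 mm, slot floor 10 mm above the table. Origin: centre of its underside.
- stand: Fixed leaning stand. Origin on the table under foot_mark, 30 mm in front of the backrest; x points away from the backrest, to the open side far from the robot; y along the stand towards the bolt's handle; z up. Plywood base 20 mm thick, x -75 to 75, y -95 to 220 mm. The closed bolt's bar fills x 36 to 50 mm, in front of the screen.
- foot_mark (a point): Point on the black rubber foot strip on the base, 20 mm above the table; the strip spans stand x -12 to 30, y -75 to 75 mm. Axes as the stand's. A screen whose back lower edge is here leans about 15 degrees (0.27 rad), its top towards -x.
- bolt (a joint): Travel of the steel gate bolt, m: 0 = open (found there, within its slack), 0.110 = fully closed, along the stand's -y. A lug under the handle meets two rigid square bumps 10 mm high: unlifted it stops at about 0.005, or, once past the first bump, at about 0.08 at the second. Beyond 0.104 it drops down, home. Sliding friction about 1 N.
- bolt_lift (a joint): Lift of the bolt, m: 0 = down, stop at 0.022. More than 0.010 clears a bump; it falls by its own weight (0.3 kg) when let go.
- bolt_grip (a point): Grip point on the bolt's upright handle, a flat bar 14 mm (stand's y) x 24 mm (x), at stand x = 43; y = 190 open, 80 closed. Bolt down, it is 114 mm above the table, handle top 128, bar top 56 mm. The bar, 14 mm square, reaches 135 mm from the handle to -y. Pinch along the stand's y from above. Axes as the stand's; moves with the bolt.
- pot_a: Bystander: ink pot, 80 mm diameter, 95 mm tall. Origin: centre of its underside.
- pot_b: Bystander: ink pot, as pot_a.
- backrest_top (a point): Middle of the front top edge of the upright backrest board: stand x = -30 mm, 130 mm above the table; the board is 150 mm wide (y), 18 mm thick, with two braces behind.
- guide_top (a point): Top of the bolt's guide loop, 88 mm above the table, at stand x = 43, y = 62 mm; the loop is 32 mm (x) by 8 mm (y).
Things that resemble listed ones, but are neither listed nor needed, are in the scene too. Leave any red look-alike of the screen alone.

How it is judged (in metres and radians):
On the way, in this order (a step that is already met when the one before it is completed fails the run):
1. the screen leans in the stand, let go and still, with the bolt still open (x of screen in the frame of stand between -0.01 and 0.03 m and y of screen in the frame of stand between -0.025 and 0.025 m and z of screen in the frame of stand between 0.017 and 0.028 m and angle between screen's own z axis and vertical between 0.1 and 0.55 rad and x of screen_top in the frame of stand below -0.01 m and angle between the y axis of screen and the y axis of stand, either way round below 0.15 rad and linear speed of screen below 0.02 m/s and angular speed of screen below 0.1 rad/s and contact force between the fingers and screen below 0.05 N and value of joint bolt below 0.02 m), for 0.2 s.
2. the bolt is closed past its second bump and has dropped (value of joint bolt above 0.102 m and value of joint bolt_lift below 0.004 m), for 0.2 s.
At the end, for the whole second after the job is handed in: Screen stands at rest on the stand's base behind the bolt: foot centre at stand x -10 to 30 mm, centred within 25 mm, square within 0.15 rad, leaning 0.1-0.55 rad with its top to the backrest; bolt past 0.102 m, lift under 4 mm (all of step 2 and x of screen in the frame of stand between -0.01 and 0.03 m and y of screen in the frame of stand between -0.025 and 0.025 m and z of screen in the frame of stand between 0.017 and 0.028 m and angle between screen's own z axis and vertical between 0.1 and 0.55 rad and x of screen_top in the frame of stand below -0.01 m and angle between the y axis of screen and the y axis of stand, either way round below 0.15 rad and linear speed of screen below 0.02 m/s and angular speed of screen below 0.1 rad/s and contact force between the fingers and screen below 0.05 N); the robot touches nothing.
It fails at once if a board left in the rack was taken out or knocked about (moved 20 mm) (distance of any of low_screen, board from where it was at the start of the episode above 0.02 m).
It fails at once if an ink pot was pushed (30 mm) (distance of any of pot_a, pot_b from where it was at the start of the episode above 0.03 m).
It also fails if it takes over 58 s, if anything falls off the work surface, if the arm or the gripper's body presses on something with over 40 N, if the wrist force passes 120 N, or if a joint passes its speed limit or range.

## Working session

There is one attempt and no reset: what is moved stays moved. The work goes in short steps, Python scripts to look and compute and a tool call to move; the robot and the scene stay as the last step left them, time stands still between calls to the robot, and variables do not carry over. Pictures are saved under pics/ and viewed, at most 10 in all, crops included, and the job is handed in when it is done.

Besides the shell and the picture viewer there is one more tool, called after "Call:" by a JSON object that holds its "method" and its "body", one argument or row to a line. jog_arm: Moves the arm, as the interface text tells. Its arguments: {"type":"object","properties":{"rows":{"type":"array"},"gripper":{"type":"number"},"squeeze":{"type":"number"}},"required":["rows"]}

```bash
mkdir -p pics
cat > h.py <<'E'
import numpy as np, cv2
from workcell import sensors, eyes, ticket
def cloud(im):
    K,R,t=im["mtx"],im["R"],im["t"]; z=im["range_z"]
    v,u=np.mgrid[0:z.shape[0],0:z.shape[1]]
    P=np.stack([(u-K[0,2])/K[0,0]*z,(v-K[1,2])/K[1,1]*z,z],-1)
    return (P-np.array(t).ravel())@np.array(R)
E
python3 - <<'E'
from h import *
s=sensors.get_state(); print(s)
a=[]
for n in("scene","top"):
    im=eyes.get_image(n); np.savez(n+".npz",P=cloud(im),f=im["frame"],z=im["range_z"]); cv2.imwrite(f"pics/{n}0.png",im["frame"])
    C=-im["R"].T@im["t"]; print(n,C,im["mtx"][0,0])
E
```

```text
{'t': 0.0, 'joint_positions': array([-7.31107764e+01,  5.01115924e+00,  1.00367817e+01,  9.50998866e+01,
        3.52689318e-04,  8.99986006e+01]), 'joint_velocities': array([ 0.02474453, -0.00090507,  0.02171751,  0.0963352 ,  0.04748307,
       -0.05009447]), 'joint_efforts': array([-1.64206026e-04, -5.20390177e+01,  4.64805830e+01,  1.64685101e-02,
       -2.41159540e-05, -7.62905302e-06]), 'tcp_pos': array([ 0.15972567, -0.52606874,  0.23060335]), 'orientation': array([-1.79925736e+02, -3.54502895e-04,  1.68906226e+01]), 'wrist_force': array([ 0.15003663,  0.42566451, -0.0341101 ]), 'moment': array([-0.03510656,  0.03698152,  0.02722474]), 'finger_force': 0.0, 'width': 1.0018425672652709}
scene [1.20236593 0.52648569 0.83997877] 365.7884204636315
top [ 0.38628021 -0.0930864   1.20025106] 381.0921014320287
```

View pics/scene0.png

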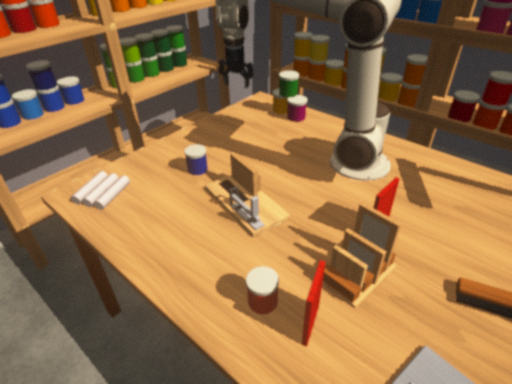

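View pics/top0.png

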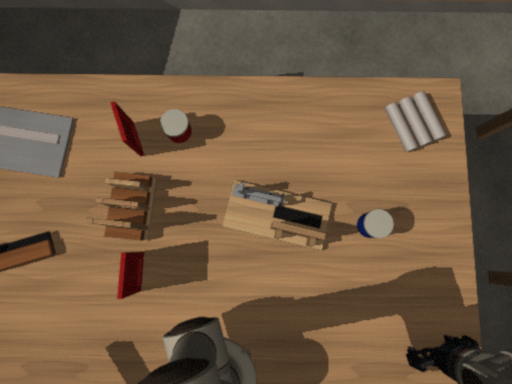

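The scene view shows the rack at about (360,255), with the tallest board nearest the robot, and the stand at about (245,195). In the top view (+x up, +y left) the rack is at (128,206), the stand at (280,215), the bolt handle at about (238,188), and red look-alikes at (128,130) and (130,275).

Run:
```python
from h import *
def rect(p,name):
    if len(p)<5: print(name,len(p));return
    (c,s,a)=cv2.minAreaRect((p[:,:2]*1000).astype(np.float32)); print(name,len(p),'c',np.round(c,1),'size',np.round(s,1),'ang',round(a,1),'z',np.round(np.percentile(p[:,2],[5,50,95]),4))
for n in("top","scene"):
    d=np.load(n+".npz");P=d["P"];ok=d["z"]>0
    x,y,z=P[...,0],P[...,1],P[...,2]
    def comps(lo,hi,tag,mn=12):
        m=(ok&(z>lo)&(z<hi)&(x>.2)&(x<.75)&(abs(y)<.6)).astype(np.uint8)
        k,l,st,ce=cv2.connectedComponentsWithStats(m,connectivity=8)
        for i in range(1,k):
            if st[i,4]>=mn: rect(P[l==i],f"{n} {tag} px{np.round(ce[i])}")
    comps(.18,.21,"tall"); comps(.122,.14,"z130"); comps(.1,.122,"z110"); comps(.085,.1,"pots");comps(.012,.028,"base",150); comps(.045,.06,"z50")
    print()
```

```text
top tall px[117. 116.] 17 c [743.7 272.3] size [15.5 12. ] ang 87.1 z [0.1802 0.1815 0.1837]
top tall px[121. 129.] 64 c [703.7 258.5] size [61.1 14.3] ang 20.9 z [0.1801 0.1813 0.1833]
top tall px[109. 222.] 245 c [450.  276.2] size [119.8  14. ] ang 84.3 z [0.1872 0.1903 0.1933]
top tall px[122. 276.] 158 c [312.4 236.5] size [ 14.3 117.7] ang 87.7 z [0.1801 0.1814 0.1838]
top tall px[201. 320.] 30 c [201.8  25.1] size [38.4  3.7] ang 89.8 z [0.1814 0.1876 0.1961]
top z130 px[131. 143.] 18 c [682.2 246.8] size [ 9.2 20.1] ang 70.4 z [0.1247 0.1311 0.1383]
top z130 px[241. 186.] 41 c [558.3 -72.2] size [13.7 23.3] ang 77.2 z [0.1245 0.1283 0.1308]
top z130 px[118. 202.] 229 c [510.2 275.6] size [119.7  14.3] ang 84.1 z [0.1289 0.1354 0.1384]
top z130 px[299. 229.] 350 c [ 436.2 -235.1] size [150.2  18.3] ang 76.9 z [0.1266 0.1304 0.1336]
top z130 px[132. 255.] 13 c [362.4 228.7] size [16.6  1.7] ang 1.1 z [0.1236 0.1288 0.1374]
top z130 px[128. 267.] 20 c [328.3 238.8] size [ 2.3 46.2] ang 88.9 z [0.123  0.1262 0.1326]
top z130 px[127. 288.] 33 c [276.7 237.5] size [47.1  8. ] ang 1
[... 5350 characters left out ...]
 [0.0139 0.0202 0.0265]
scene base px[429. 370.] 1127 c [678.9 545.1] size [ 95.8 135.8] ang 81.3 z [0.0122 0.0133 0.0153]
scene z50 px[196. 163.] 68 c [ 474.6 -449.9] size [37.1 78.5] ang 56.2 z [0.0459 0.0523 0.0591]
scene z50 px[244. 181.] 85 c [ 441.7 -234. ] size [149.9  19.4] ang 80.5 z [0.0464 0.0526 0.059 ]
scene z50 px[243. 206.] 180 c [ 542.9 -125.9] size [155.7  32.6] ang 80.1 z [0.0468 0.0555 0.0591]
scene z50 px[388. 212.] 13 c [273.  245.1] size [ 2.8 33.5] ang 84.3 z [0.0475 0.0529 0.0598]
scene z50 px[387. 260.] 61 c [454.5 332.1] size [12.6 71.2] ang 81.8 z [0.0455 0.0505 0.0578]
scene z50 px[348. 277.] 662 c [560.5 274.5] size [116.2 103. ] ang 84.4 z [0.0473 0.0507 0.0577]
```

Call:
{"method": "jog_arm", "body": {
  "rows": [
    {"slide": [4.5,3,2],"twist": 8},
    {"slide": [9,7,4],"twist": 16},
    {"slide": [13,11.5,6],"twist": 24},
    {"slide": [17,16.5,8],"twist": 32},
    {"slide": [20,22,9],"twist": 40}
  ]
}}

```text
t: 0.72
tcp_pos: [0.3574, -0.3111, 0.3204]
orientation: [180.0, -0.0, 57.1]
wrist_force: [0.8, -0.2, 0.2]
width: 1.0
finger_force: 0.0
```

Call:
{"method": "jog_arm", "body": {
  "rows": [
    {"slide": [3,5,0],"twist": 6},
    {"slide": [5,10.5,0],"twist": 12},
    {"slide": [6.5,16,0],"twist": 18},
    {"slide": [7.5,22,0],"twist": 24},
    {"slide": [8,28,0],"twist": 27.4}
  ]
}}

```text
t: 1.35
tcp_pos: [0.4363, -0.0306, 0.3196]
orientation: [-180.0, -0.0, 84.4]
wrist_force: [1.6, -1.5, -0.3]
width: 0.998
finger_force: 0.0
```

Call:
{"method": "jog_arm", "body": {
  "rows": [
    {"slide": [0.5,6,0],"twist": 0},
    {"slide": [0.7,12,0],"twist": 0},
    {"slide": [0.9,18,0],"twist": 0},
    {"slide": [1,24,0],"twist": 0},
    {"slide": [1,30.2,0],"twist": 0}
  ]
}}

```text
t: 1.98
tcp_pos: [0.4459, 0.2715, 0.3198]
orientation: [-180.0, 0.0, 84.3]
wrist_force: [1.3, -0.8, -0.4]
width: 1.001
finger_force: 0.0
```

Call:
{"method": "jog_arm", "body": {
  "rows": [
    {"slide": [0,0,0],"twist": 0},
    {"slide": [0,0,0],"twist": 0},
    {"slide": [0,0,0],"twist": 0}
  ],
  "gripper": 0.7
}}

```text
t: 2.35
tcp_pos: [0.4464, 0.2684, 0.3203]
orientation: [180.0, -0.0, 84.2]
wrist_force: [0.2, -0.4, -0.6]
width: 0.697
finger_force: 0.0
```

```bash
cat >> h.py <<'E'
def rect(p,name=""):
    c,s,a=cv2.minAreaRect((p[:,:2]*1000).astype(np.float32)); print(name,len(p),'c',np.round(c,1),'size',np.round(s,1),'ang',round(a,1),'z',np.round(np.median(p[:,2]),4))
def wrist():
    from scipy.spatial.transform import Rotation as Ro
    s=sensors.get_state(); im=eyes.get_image("wrist"); K=im["mtx"]; z=im["range_z"]
    v,u=np.mgrid[0:z.shape[0],0:z.shape[1]]
    a=(u-K[0,2])/K[0,0]; b=(v-K[1,2])/K[1,1]; th=np.hypot(a,b); k=np.tan(np.minimum(th,1.45))/np.maximum(th,1e-9)
    P=np.stack([a*k*z,b*k*z,z],-1); T=im["tool_from_camera"]
    P=P@T[:3,:3].T+T[:3,3]
    W=P@Ro.from_euler('xyz',s["orientation"],degrees=True).as_matrix().T+s["tcp_pos"]
    return im["frame"],W,P,(z>0)&(th<1.3)
E
python3 - <<'E'
from h import *
f,W,P,ok=wrist(); s=sensors.get_state(); print(s["tcp_pos"],s["orientation"],s["joint_positions"])
cv2.imwrite("pics/w1.png",f)
x,y,z=W[...,0],W[...,1],W[...,2]
m=ok&(abs(x-.45)<.035)&(abs(y-.276)<.1)&(z>.183)&(z<.2); rect(W[m],"tall")
m=ok&(abs(x-.51)<.03)&(abs(y-.276)<.1)&(z>.127)&(z<.145); rect(W[m],"low")
E
```

```text
[0.44649454 0.26835952 0.32043452] [ 1.79969645e+02 -1.42753166e-02  8.41913581e+01] [ 3.10111044e+01  4.01806367e+00  1.91954597e+01  1.05144541e+02
 -6.76418533e-03  1.26819748e+02]
tall 1749 c [450.1 277.7] size [119.8  14. ] ang 84.1 z 0.191
low 1309 c [510.6 276.5] size [118.6  14.9] ang 84.7 z 0.1359
```

View pics/w1.png

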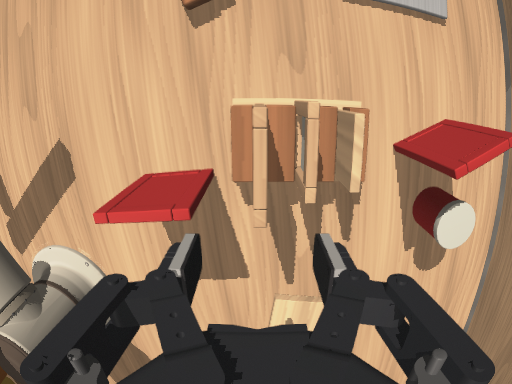

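The wrist view has the tall screen's top at (260,165), midway between the fingers (x≈258). The low screen is at (310,150) and clear of them.

Call:
{"method": "jog_arm", "body": {
  "rows": [
    {"slide": [0.4,0.9,-2],"twist": 0},
    {"slide": [0.4,0.9,-6],"twist": 0},
    {"slide": [0.4,0.9,-10],"twist": 0},
    {"slide": [0.4,0.9,-14],"twist": 0},
    {"slide": [0.4,0.9,-16.3],"twist": 0}
  ]
}}

```text
t: 3.02
tcp_pos: [0.45, 0.277, 0.1552]
orientation: [-179.9, 0.1, 84.2]
wrist_force: [-0.9, 0.3, 0.3]
width: 0.701
finger_force: 0.0
```

Call:
{"method": "jog_arm", "body": {
  "rows": [
    {"slide": [0,0,0],"twist": 0},
    {"slide": [0,0,0],"twist": 0},
    {"slide": [0,0,0],"twist": 0},
    {"slide": [0,0,0],"twist": 0},
    {"slide": [0,0,0],"twist": 0}
  ],
  "gripper": 0,
  "squeeze": 40
}}

```text
t: 3.65
tcp_pos: [0.4509, 0.2787, 0.1588]
orientation: [179.9, -0.1, 84.3]
wrist_force: [0.1, -2.3, 6.8]
width: 0.158
finger_force: 40.4
```

Call:
{"method": "jog_arm", "body": {
  "rows": [
    {"slide": [0,0,0.5],"twist": 0},
    {"slide": [0,0,2],"twist": 0},
    {"slide": [0,0,4],"twist": 0}
  ]
}}

```text
t: 4.03
tcp_pos: [0.4501, 0.2785, 0.198]
orientation: [-180.0, 0.0, 84.3]
wrist_force: [0.7, -1.1, -1.8]
width: 0.161
finger_force: 39.2
```

Call:
{"method": "jog_arm", "body": {
  "rows": [
    {"slide": [0,0,3],"twist": 0},
    {"slide": [0,0,7],"twist": 0},
    {"slide": [0,0,11],"twist": 0},
    {"slide": [0,-1,14],"twist": 0},
    {"slide": [0,-4,15],"twist": 0}
  ]
}}

```text
t: 4.65
tcp_pos: [0.4504, 0.239, 0.3495]
orientation: [179.9, -0.1, 84.4]
wrist_force: [0.3, -0.2, -2.2]
width: 0.156
finger_force: 39.2
```

Call:
{"method": "jog_arm", "body": {
  "rows": [
    {"slide": [0.2,-4,0],"twist": -1},
    {"slide": [0.5,-9,0],"twist": -2},
    {"slide": [1,-14,0],"twist": -3},
    {"slide": [1.3,-19,0],"twist": -4},
    {"slide": [1.5,-24,0],"twist": -5}
  ]
}}

```text
t: 5.28
tcp_pos: [0.4651, -0.003, 0.348]
orientation: [179.9, -0.0, 79.3]
wrist_force: [-0.0, 1.1, -1.6]
width: 0.154
finger_force: 39.3
```

Call:
{"method": "jog_arm", "body": {
  "rows": [
    {"slide": [0.4,-5,0],"twist": -0.5},
    {"slide": [0.8,-10,0],"twist": -1},
    {"slide": [1.2,-15,0],"twist": -1.5},
    {"slide": [1.4,-20,0],"twist": -2},
    {"slide": [1.6,-23.4,0],"twist": -2.5}
  ]
}}

```text
t: 5.9
tcp_pos: [0.481, -0.2375, 0.3477]
orientation: [180.0, 0.0, 76.7]
wrist_force: [-0.0, 0.5, -1.2]
width: 0.157
finger_force: 39.3
```

Call:
{"method": "jog_arm", "body": {
  "rows": [
    {"slide": [0,-1,0],"twist": 0},
    {"slide": [0,-1,0],"twist": 0},
    {"slide": [0,-1,0],"twist": 0}
  ]
}}

```text
t: 6.28
tcp_pos: [0.4813, -0.2444, 0.3476]
orientation: [180.0, -0.0, 76.9]
wrist_force: [0.5, 0.5, -1.4]
width: 0.159
finger_force: 39.3
```

Run:
```python
from h import *
s=sensors.get_state(); print(s["tcp_pos"],s["orientation"])
f,W,P,ok=wrist(); np.savez("w2.npz",f=f,W=W,P=P,ok=ok)
t=s["tcp_pos"]
im=eyes.get_image("scene"); Q=cloud(im); r=im["range_z"]>0
im2=eyes.get_image("top"); Q2=cloud(im2); r2=im2["range_z"]>0
for n,W,ok in(("w",W,ok),("scene",Q,r),("top",Q2,r2)):
    x,y,z=W[...,0],W[...,1],W[...,2]
    m=ok&(abs(x-.437)<.04)&(abs(y+.235)<.09)&(z>.124)&(z<.137); 
    if m.sum()>5: rect(W[m],n+" backrest")
    m=ok&(np.hypot(x-.558,y+.072)<.03)&(z>.122)&(z<.135); 
    if m.sum()>5: rect(W[m],n+" handle")
    m=ok&(np.hypot(x-t[0],y-t[1])<.075)&(z>t[2]-.15)&(z<t[2]-.02)
    if m.sum()>5: rect(W[m],n+" screen"); print(np.percentile(W[m][:,2],[1,99]))
cv2.imwrite("pics/s2.png",np.hstack([im["frame"][100:300,150:400],f[60:260,120:380]]))
```

```text
[ 0.48134682 -0.24443553  0.34755294] [ 1.79971684e+02 -8.79409281e-03  7.68517373e+01]
w backrest 1700 c [ 437.4 -234.6] size [149.2  18.5] ang 77.2 z 0.1309
w handle 207 c [559.4 -72.8] size [13.3 24.3] ang 78.3 z 0.1288
w screen 238 c [ 494.5 -187.7] size [ 2.2 13.1] ang 81.2 z 0.2916
[0.22314167 0.32721333]
scene backrest 150 c [ 439.  -232.4] size [150.6  19.7] ang 76.9 z 0.1304
scene handle 31 c [559.7 -69.4] size [13.7 23.1] ang 74.9 z 0.127
scene screen 761 c [ 487.8 -245. ] size [122.5  14.7] ang 82.2 z 0.2664
[0.20207818 0.32614473]
top backrest 144 c [ 445.8 -193.6] size [64.1 17.8] ang 76.3 z 0.1305
top handle 40 c [558.7 -72.1] size [13.9 23.1] ang 76.8 z 0.1273
top screen 158 c [ 485.9 -212. ] size [52.4 12. ] ang 75.0 z 0.2415
[0.20347473 0.32358916]
```

View pics/s2.png

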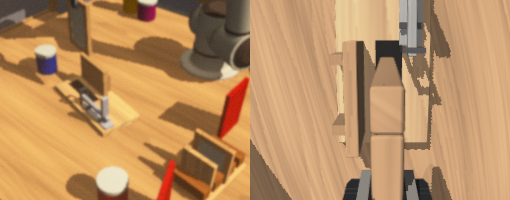

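The left part shows the held screen above the stand. In the wrist view on the right, its edge at about (390,110) is parallel to the backrest, in front of it and over the black strip.

Call:
{"method": "jog_arm", "body": {
  "rows": [
    {"slide": [0,-0.1,-3.5],"twist": 0},
    {"slide": [0,-0.1,-7.5],"twist": 0},
    {"slide": [0,-0.1,-11.5],"twist": 0},
    {"slide": [0,-0.1,-15],"twist": 0},
    {"slide": [0,-0.1,-17],"twist": 0}
  ]
}}

```text
t: 7.05
tcp_pos: [0.4807, -0.2455, 0.1752]
orientation: [-179.9, -0.0, 76.8]
wrist_force: [0.4, 0.4, -1.8]
width: 0.157
finger_force: 39.4
```

Call:
{"method": "jog_arm", "body": {
  "rows": [
    {"slide": [0,0,-0.3],"twist": 0},
    {"slide": [0,0,-0.6],"twist": 0},
    {"slide": [0,0,-0.8],"twist": 0},
    {"slide": [0,0,-0.8],"twist": 0}
  ]
}}

```text
t: 7.55
tcp_pos: [0.4815, -0.2466, 0.1696]
orientation: [180.0, 0.0, 76.8]
wrist_force: [0.3, 0.4, -1.4]
width: 0.156
finger_force: 39.4
```

Call:
{"method": "jog_arm", "body": {
  "rows": [
    {"slide": [0,0,-0.1],"twist": 0},
    {"slide": [0,0,-0.2],"twist": 0},
    {"slide": [0,0,-0.2],"twist": 0}
  ]
}}

```text
t: 7.92
tcp_pos: [0.4816, -0.2469, 0.1688]
orientation: [179.9, 0.0, 76.8]
wrist_force: [-1.8, -0.8, 8.4]
width: 0.157
finger_force: 40.9
```

Call:
{"method": "jog_arm", "body": {
  "rows": [
    {"slide": [0,0,-0.1],"twist": 0},
    {"slide": [0,0,-0.1],"twist": 0}
  ]
}}

```text
t: 8.18
tcp_pos: [0.4817, -0.2469, 0.1688]
orientation: [179.8, 0.1, 76.8]
wrist_force: [-2.4, 1.0, 14.6]
width: 0.161
finger_force: 41.9
```

Call:
{"method": "jog_arm", "body": {
  "rows": [
    {"slide": [0,0,0.2],"twist": 0},
    {"slide": [0,0,0.25],"twist": 0}
  ]
}}

```text
t: 8.43
tcp_pos: [0.4815, -0.2467, 0.1689]
orientation: [180.0, 0.0, 76.8]
wrist_force: [-0.2, 0.0, 0.9]
width: 0.158
finger_force: 39.9
```

Call:
{"method": "jog_arm", "body": {
  "rows": [
    {"slide": [0,0,0],"twist": 0},
    {"slide": [0,0,0],"twist": 0},
    {"slide": [0,0,0],"twist": 0},
    {"slide": [0,0,0],"twist": 0}
  ],
  "gripper": 0.5
}}

```text
t: 8.93
tcp_pos: [0.4813, -0.2465, 0.1684]
orientation: [-180.0, -0.0, 76.8]
wrist_force: [-0.3, -0.1, -1.0]
width: 0.496
finger_force: 0.0
```

Call:
{"method": "jog_arm", "body": {
  "rows": [
    {"slide": [-0.4,0.1,0],"twist": 0},
    {"slide": [-0.8,0.2,0],"twist": 0},
    {"slide": [-1.2,0.3,0],"twist": 0},
    {"slide": [-1.5,0.35,0],"twist": 0}
  ]
}}

```text
t: 9.43
tcp_pos: [0.466, -0.2429, 0.1686]
orientation: [180.0, 0.0, 76.8]
wrist_force: [0.7, 0.4, -0.0]
width: 0.502
finger_force: 0.0
```

Call:
{"method": "jog_arm", "body": {
  "rows": [
    {"slide": [-0.3,0.07,0],"twist": 0},
    {"slide": [-0.6,0.14,0],"twist": 0},
    {"slide": [-0.9,0.21,0],"twist": 0},
    {"slide": [-1.2,0.28,0],"twist": 0}
  ]
}}

```text
t: 9.93
tcp_pos: [0.4541, -0.2402, 0.1685]
orientation: [-180.0, 0.0, 76.8]
wrist_force: [-0.1, -0.7, 0.0]
width: 0.501
finger_force: 0.0
```

Run:
```python
from h import *
s=sensors.get_state(); print(s["tcp_pos"],s["wrist_force"],s["finger_force"],s["width"])
im=eyes.get_image("scene"); cv2.imwrite("pics/s3.png",cv2.resize(im["frame"][110:250,170:310],None,fx=3,fy=3,interpolation=cv2.INTER_CUBIC))
```

```text
[ 0.45408405 -0.24016217  0.16853554] [-0.14769898 -0.65225414  0.00407316] 0.0 0.5014703404034508
```

View pics/s3.png

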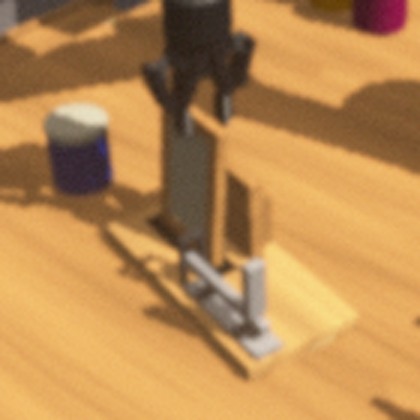

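The screen is standing on the strip at about (195,190). The front finger is at its upper face and it is leaning slightly towards the backrest. I'll keep pushing.

Call:
{"method": "jog_arm", "body": {
  "rows": [
    {"slide": [-0.3,0.07,0],"twist": 0},
    {"slide": [-0.6,0.14,0],"twist": 0},
    {"slide": [-0.9,0.21,0],"twist": 0},
    {"slide": [-1.2,0.28,0],"twist": 0},
    {"slide": [-1.2,0.28,0],"twist": 0}
  ]
}}

```text
t: 10.6
tcp_pos: [0.4421, -0.2374, 0.1686]
orientation: [180.0, 0.0, 76.8]
wrist_force: [-0.6, -0.0, -0.3]
width: 0.496
finger_force: 0.0
```

```bash
cat >> h.py <<'E'
O=np.array([.4748,-.2441]); A=np.radians(-13.2)
def stand(W):
    d=W[...,:2]-O; c,s=np.cos(A),np.sin(A)
    return np.stack([d[...,0]*c+d[...,1]*s,-d[...,0]*s+d[...,1]*c,W[...,2]],-1)
def front(W,ok):
    S=stand(W); m=ok&(S[...,0]>-.035)&(S[...,0]<.03)&(abs(S[...,1])<.064)&(S[...,2]>.03)&(S[...,2]<.195)
    for lo in np.arange(.03,.2,.02):
        q=S[m&(S[...,2]>=lo)&(S[...,2]<lo+.02)]
        if len(q)>8: print(round(lo+.01,3),len(q),'x',np.round(np.percentile(q[:,0],[10,50,90])*1000,1),'y',np.round(np.percentile(q[:,1],[1,99])*1000,1))
E
python3 - <<'E'
from h import *
s=sensors.get_state(); print(s["tcp_pos"],stand(s["tcp_pos"]),s["wrist_force"],s["finger_force"],s["width"])
im=eyes.get_image("scene"); front(cloud(im),im["range_z"]>0)
E
```

```text
[ 0.44211599 -0.23738643  0.16863827] [-0.03335351 -0.00092723  0.16863827] [-0.56751464 -0.01619001 -0.28108418] 0.0 0.49608007879759697
0.04 129 x [-30.1   6.5  10.7] y [-58.3  63.1]
0.06 131 x [-30.    1.2   4.4] y [-61.5  62.7]
0.08 143 x [-25.8  -3.6  -0.4] y [-59.1  62.9]
0.1 136 x [-19.5  -9.3  -6. ] y [-58.3  62.5]
0.12 131 x [-22.8 -14.6 -11.1] y [-58.1  63.3]
0.14 138 x [-24.5 -19.6 -16.4] y [-59.4  61.2]
0.16 96 x [-29.2 -24.8 -21.9] y [-59.8  59.9]
0.18 101 x [-32.8 -29.1  -4.1] y [-16.9  59.4]
0.2 22 x [-33.5 -31.7  -3.3] y [-20.8  54.2]
```

The screen leans at about 14.6° and is centred. I'll retract straight up and go to the handle.

Call:
{"method": "jog_arm", "body": {
  "rows": [
    {"slide": [0,0,1.5],"twist": 0},
    {"slide": [0,0,4],"twist": 0},
    {"slide": [0,0,8],"twist": 0},
    {"slide": [0,0,12],"twist": 0},
    {"slide": [0,0,12],"twist": 0}
  ]
}}

```text
t: 11.28
tcp_pos: [0.4431, -0.2378, 0.2926]
orientation: [179.7, 0.1, 76.8]
wrist_force: [0.7, -0.6, -0.6]
width: 0.497
finger_force: 0.0
```

Call:
{"method": "jog_arm", "body": {
  "rows": [
    {"slide": [2,3,0],"twist": 10},
    {"slide": [4,6,0],"twist": 20},
    {"slide": [6.5,9.5,0],"twist": 30},
    {"slide": [9,13,0],"twist": 40},
    {"slide": [11.7,16.6,0],"twist": 50}
  ],
  "gripper": 0.6
}}

```text
t: 11.9
tcp_pos: [0.5599, -0.0702, 0.2885]
orientation: [-180.0, -0.0, 127.1]
wrist_force: [0.7, -0.1, -0.4]
width: 0.601
finger_force: 0.0
```

Call:
{"method": "jog_arm", "body": {
  "rows": [
    {"slide": [0,0,0],"twist": 10},
    {"slide": [0,0,-1],"twist": 20},
    {"slide": [0,0,-3],"twist": 30},
    {"slide": [0,0,-5],"twist": 40},
    {"slide": [0,0,-5],"twist": 40}
  ]
}}

```text
t: 12.52
tcp_pos: [0.5586, -0.0713, 0.237]
orientation: [-180.0, -0.2, 166.7]
wrist_force: [-0.2, 0.1, -0.5]
width: 0.598
finger_force: 0.0
```

Call:
{"method": "jog_arm", "body": {
  "rows": [
    {"slide": [0,0,0],"twist": 0},
    {"slide": [0,0,0],"twist": 0}
  ]
}}

```text
t: 12.78
tcp_pos: [0.5596, -0.0714, 0.2395]
orientation: [180.0, 0.1, 166.7]
wrist_force: [0.2, -0.1, -0.2]
width: 0.602
finger_force: 0.0
```

Run:
```python
from h import *
s=sensors.get_state(); print(s["tcp_pos"],s["orientation"],stand(s["tcp_pos"]),s["joint_positions"])
f,W,P,ok=wrist(); x,y,z=W[...,0],W[...,1],W[...,2]
m=ok&(np.hypot(x-.559,y+.072)<.03)&(z>.12)&(z<.137)
if m.sum()>5: rect(W[m],"handle"); print(np.median(stand(W[m]),0))
im=eyes.get_image("scene"); front(cloud(im),im["range_z"]>0)
im=eyes.get_image("top"); front(cloud(im),im["range_z"]>0)
cv2.imwrite("pics/w4.png",f)
```

```text
[ 0.55959236 -0.07144036  0.239547  ] [1.79993397e+02 7.86717963e-02 1.66665286e+02] [0.04312507 0.18746019 0.239547  ] [-7.27443254e+00  7.06623878e+00  1.32683098e+01  9.61231418e+01
 -1.73948179e-03  6.06027554e+00]
handle 423 c [559.2 -72.5] size [13.6 24.6] ang 76.7 z 0.1287
[0.04148876 0.18678795 0.12872107]
0.04 113 x [-30.7   6.6  10.4] y [-60.2  62.7]
0.06 139 x [-29.6   1.6   4.8] y [-59.  62.]
0.08 141 x [-29.9  -4.2  -0.2] y [-58.1  63.2]
0.1 137 x [-19.1  -9.   -6. ] y [-55.6  61.6]
0.12 131 x [-22.6 -14.4 -11.4] y [-59.7  61.3]
0.14 135 x [-24.1 -19.8 -16.5] y [-60.7  60.4]
0.16 97 x [-28.3 -24.8 -21.8] y [-60.8  59.2]
0.18 79 x [-31.5 -29.3 -26.6] y [-60.8  22.8]
0.2 11 x [-34.4 -32.2 -30.1] y [-58.2   6.9]
0.04 53 x [ 5.4  7.5 10.1] y [-58.8  60.3]
0.06 50 x [-0.1  2.2  4.9] y [-59.9  62.4]
0.08 53 x [-5.9 -3.3 -0.9] y [-59.5  63.4]
0.1 49 x [-11.4  -9.1  -7.1] y [-57.3  57.2]
0.12 54 x [-17.3 -14.4 -12.4] y [-61.3  59.5]
0.14 55 x [-22.2 -19.6 -17. ] y [-58.7  60.3]
0.16 61 x [-27.7 -25.1 -22.6] y [-59.4  57.3]
0.18 44 x [-32.  -30.3 -28.3] y [-60.5  56.6]
0.2 23 x [-34.2 -33.1 -32.4] y [-46.4  55.2]
```

View pics/w4.png

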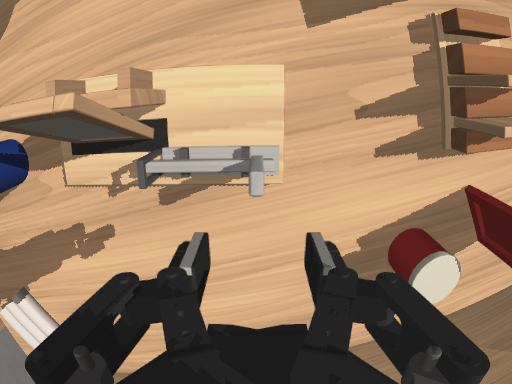

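The screen leans in the stand at (90,115), clear of the bolt. The handle at (257,175) lies midway between the fingers, so I'll descend on it.

Call:
{"method": "jog_arm", "body": {
  "rows": [
    {"slide": [0,-0.1,-3.5],"twist": 0},
    {"slide": [0,-0.1,-7],"twist": 0},
    {"slide": [0,-0.1,-10.5],"twist": 0},
    {"slide": [0,-0.1,-13],"twist": 0},
    {"slide": [0,-0.1,-14.2],"twist": 0}
  ]
}}

```text
t: 13.55
tcp_pos: [0.5588, -0.0723, 0.0953]
orientation: [-180.0, -0.1, 166.8]
wrist_force: [0.5, 0.0, -0.2]
width: 0.603
finger_force: 0.0
```

Call:
{"method": "jog_arm", "body": {
  "rows": [
    {"slide": [0,0,0],"twist": 0},
    {"slide": [0,0,0],"twist": 0},
    {"slide": [0,0,0],"twist": 0},
    {"slide": [0,0,0],"twist": 0},
    {"slide": [0,0,0],"twist": 0}
  ],
  "gripper": 0,
  "squeeze": 60
}}

```text
t: 14.18
tcp_pos: [0.56, -0.0725, 0.098]
orientation: [180.0, 0.1, 166.8]
wrist_force: [-1.9, 0.4, 6.7]
width: 0.153
finger_force: 59.3
```

Call:
{"method": "jog_arm", "body": {
  "rows": [
    {"slide": [0,0,0.5],"twist": 0},
    {"slide": [0,0,1],"twist": 0},
    {"slide": [0,0,1.6],"twist": 0},
    {"slide": [0,0,1.6],"twist": 0}
  ]
}}

```text
t: 14.68
tcp_pos: [0.5598, -0.0724, 0.1131]
orientation: [180.0, 0.1, 166.8]
wrist_force: [5.6, -1.1, -2.8]
width: 0.154
finger_force: 58.4
```

Call:
{"method": "jog_arm", "body": {
  "rows": [
    {"slide": [-0.35,-1.5,0],"twist": 0},
    {"slide": [-0.7,-3,0],"twist": 0},
    {"slide": [-1.05,-4.5,0],"twist": 0},
    {"slide": [-1.4,-6,0],"twist": 0},
    {"slide": [-1.4,-6,0],"twist": 0}
  ]
}}

```text
t: 15.3
tcp_pos: [0.5455, -0.1335, 0.1125]
orientation: [-180.0, 0.1, 166.7]
wrist_force: [5.3, -2.5, -3.5]
width: 0.156
finger_force: 58.7
```

Call:
{"method": "jog_arm", "body": {
  "rows": [
    {"slide": [-0.3,-1.5,0],"twist": 0},
    {"slide": [-0.65,-3,0],"twist": 0},
    {"slide": [-0.95,-4.3,0],"twist": 0},
    {"slide": [-1.0,-4.6,0],"twist": 0},
    {"slide": [-1.0,-4.6,0],"twist": 0}
  ]
}}

```text
t: 15.92
tcp_pos: [0.5355, -0.1763, 0.1123]
orientation: [179.7, -0.0, 166.9]
wrist_force: [7.2, 16.6, -3.5]
width: 0.155
finger_force: 60.2
```

Run:
```python
from h import *
s=sensors.get_state(); p=stand(s["tcp_pos"]); print(p,"travel",stand(np.array([.56,-.0725,0]))-p,s["wrist_force"],s["width"])
```

```text
[0.04365366 0.07984737 0.11230502] travel [ 1.10248248e-04  1.06674261e-01 -1.12305019e-01] [ 7.19397122 16.62240923 -3.53860992] 0.15460808909456852
```

Call:
{"method": "jog_arm", "body": {
  "rows": [
    {"slide": [0.1,0.1,-0.5],"twist": 0},
    {"slide": [0.1,0.1,-1.0],"twist": 0},
    {"slide": [0.1,0.1,-1.5],"twist": 0},
    {"slide": [0.1,0.1,-1.5],"twist": 0}
  ]
}}

```text
t: 16.42
tcp_pos: [0.5356, -0.1763, 0.098]
orientation: [179.8, -0.1, 166.8]
wrist_force: [-1.3, 10.6, 4.3]
width: 0.154
finger_force: 61.3
```

Run:
```python
from h import *
s=sensors.get_state(); p=stand(s["tcp_pos"]); print(p,s["wrist_force"],s["width"])
```

```text
[0.04372139 0.07993386 0.09804309] [-1.34471071 10.63539403  4.25242127] 0.15425153803220124
```

Call:
{"method": "jog_arm", "body": {
  "rows": [
    {"slide": [0,0,0],"twist": 0},
    {"slide": [0,0,0],"twist": 0},
    {"slide": [0,0,0],"twist": 0},
    {"slide": [0,0,0],"twist": 0}
  ],
  "gripper": 0.5
}}

```text
t: 16.92
tcp_pos: [0.5362, -0.1776, 0.0975]
orientation: [-180.0, -0.0, 166.8]
wrist_force: [-0.1, -0.4, -0.9]
width: 0.502
finger_force: 0.0
```

Call:
{"method": "jog_arm", "body": {
  "rows": [
    {"slide": [0,0,2],"twist": 0},
    {"slide": [0,0,6],"twist": 0},
    {"slide": [0,0,11],"twist": 0},
    {"slide": [0,0,16],"twist": 0},
    {"slide": [3,5,18],"twist": 0}
  ]
}}

```text
t: 17.55
tcp_pos: [0.5662, -0.1294, 0.2815]
orientation: [-180.0, 0.3, 166.5]
wrist_force: [1.3, 0.4, -0.1]
width: 0.499
finger_force: 0.0
```

Call:
{"method": "jog_arm", "body": {
  "rows": [
    {"slide": [1,4,0],"twist": 0},
    {"slide": [2,8,0],"twist": 0},
    {"slide": [2,8,0],"twist": 0},
    {"slide": [2,8,0],"twist": 0}
  ]
}}

```text
t: 18.05
tcp_pos: [0.5862, -0.0476, 0.2775]
orientation: [-180.0, -0.0, 166.8]
wrist_force: [-0.2, -0.5, -0.6]
width: 0.5
finger_force: 0.0
```

Run:
```python
from h import *
for n in("scene","top"):
    im=eyes.get_image(n); W=cloud(im); ok=im["range_z"]>0; front(W,ok)
    S=stand(W); m=ok&(abs(S[...,0]-.043)<.02)&(abs(S[...,1]-.08)<.03)&(S[...,2]>.1)&(S[...,2]<.15)
    print(n,"handle y",np.percentile(S[m][:,1],[2,98]),"top z",np.percentile(S[m][:,2],[80,95]))
    if n=="scene": cv2.imwrite("pics/s5.png",cv2.resize(im["frame"][110:250,170:310],None,fx=3,fy=3,interpolation=cv2.INTER_CUBIC))
```

```text
0.04 93 x [-30.8   6.7  10.8] y [-58.9  63.7]
0.06 99 x [-30.8   0.4   4.4] y [-60.2  62.6]
0.08 127 x [-30.2  -4.5  -0.8] y [-59.4  63. ]
0.1 140 x [-22.3  -9.2  -6.1] y [-59.1  62.9]
0.12 135 x [-22.9 -14.8 -11.4] y [-60.9  62.5]
0.14 134 x [-24.5 -19.9 -16.6] y [-57.3  61.1]
0.16 118 x [-28.7 -24.9 -22.1] y [-58.9  61. ]
0.18 80 x [-31.6 -29.8 -27.8] y [-60.6  58.6]
0.2 20 x [-34.4 -32.6 -30.7] y [-58.9  11.3]
scene handle y [0.07737393 0.08992495] top z [0.12754238 0.12973333]
0.04 54 x [ 5.8  7.7 10.6] y [-59.2  60.2]
0.06 51 x [-0.5  2.1  4.7] y [-59.4  62.4]
0.08 52 x [-6.1 -3.8 -1.2] y [-59.5  62.1]
0.1 49 x [-11.4  -9.   -6.5] y [-57.2  62.2]
0.12 57 x [-17.7 -14.8 -12.1] y [-61.   60.3]
0.14 62 x [-22.6 -20.1 -17.3] y [-58.3  59. ]
0.16 54 x [-27.5 -25.4 -23.4] y [-59.4  57.3]
0.18 47 x [-32.2 -30.4 -28.3] y [-60.2  56.4]
0.2 17 x [-33.8 -33.1 -32.5] y [-55.9  55.4]
top handle y [0.07378338 0.08682445] top z [0.12945146 0.1308566 ]
```

View pics/s5.png

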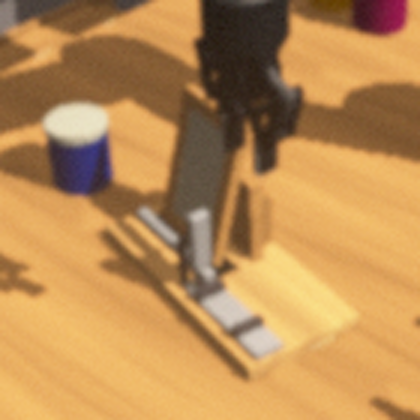

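The bolt is closed: its handle at (200,235) sits at stand y≈80 mm with its top at the original height. The screen leans behind the bar at (200,165) and the robot is clear.

```bash
python3 -c "
from h import *
print(ticket.finish_job())"
```

```text
the job is handed in; nothing more can be done
None
```

I handed the job in at about 18 s: the tallest screen leans centred at about 15° on the stand's strip, and the bolt is closed and dropped home in front of its foot. The other boards and the ink pots were not touched; no verdict came back.

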